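Weigh two sample tins of incense wood and keep the heavier

ROBOT

A 6-joint arm with a two-finger parallel gripper is mounted at the origin on the work surface. World frame = base frame: x ahead of the robot, y to its left, z up, the work surface at z = 0. Lengths are in m, angles in rad, forces in N, time in s.
With the tool pointing down it reaches from about 0.275 to 0.975 m from the base axis. Payload 8.4 kg.
Tool frame: the origin (TCP) lies at the very end of the fingers, on their centre line; the grasp point (between the pads) lies 19 mm behind it; z points along the fingers, y is the line along which they close (so a half turn about z gives the same grasp; the last joint's range is limited). The gripper opens to 92 mm and grips with 3 to 60 N. Pads are 20 mm wide; open, the fingers measure 128 mm over their backs; the gripper's body (75 mm by 189 mm) begins 69 mm behind the grasp point.
Start: joints at [1.333, 0.353, 1.633, -0, 1.155, -0.002], TCP at [0.146, 0.608, 0.215] pointing down, gripper open.
Joint ranges: [-2.63, 2.63], [-0.92, 2.1], [0.06, 2.66], [-1.3, 4.44], [0, 2.69], [-3.02, 3.02]. Speed limits (rad/s): [2.22, 2.22, 2.79, 3.14, 3.14, 3.14].

INTERFACE

Orientations are given as a unit quaternion [x, y, z, w].
In Python, from station import telemetry, imaging, ticket, finder gives the robot as it stands. The module is installed in compiled form; this text tells all that it offers.
- The arm moves only by the tool move_arm, never from a script. Its argument "moves" is a list of rows, each a list of 7 numbers: the shift along the tool's x, y, z as a fraction of full scale, then the turn, a rotation vector about the tool's x, y, z as a fraction of full scale, then the closure, from 0 (fully open) to 1 (shut). In form: [[x, y, z, wx, wy, wz, jaw], ...]. A call has 1 to 10 rows; each row shifts and turns the commanded pose from where the row before left it, along the tool's axes as they then stand; what a row does not reach is not made up. Full scale, the value 1, is 0.03 m for a shift and 45 degrees for a turn. A row lasts 1/12 s, in which the tool goes at most 41.7 mm and 7.16 degrees, less where a joint would pass 70% of its speed; a pose out of reach is approached as far as the arm can. A call with a number of a shift or a turn outside -1 to 1 is refused whole. A call with a gripper value outside its range is refused whole. The fingers move at their own pace and stop on an object; the grip force is fixed at half the most. Time passes only in rows, so rows that do not move let the fingers close. It gives the time, the measured TCP pose, the force, the opening and the grip force at its end, in the units of the state.
- telemetry.state(): the state, without advancing time (a new reading comes with each control period).
- imaging.capture(name): name is "scene" or "top" or "wrist"; returns the picture (480x640x3 uint8, red, green, blue); there is no depth.
- imaging.camera_info(name): a dict with "fx", "fy", "cx", "cy" (pixels), "R" (3x3) and "t" (3): a world point X has camera coordinates R X + t. Camera axes: x right, y down, z forward; pixel columns grow to the right and rows downward; lengths in m; the calibration is good to about 2 mm. The wrist camera is an equidistant fisheye: a pixel r from the principal point sees the ray r / f radians off the axis. A picture is of the moment at which its call begins: read the wrist's pose just before it. camera_info takes no time and is no camera call; for the wrist camera it gives the pose at the moment of the call.
- ticket.job_done(): hands the job in; it is judged then, once.
Trained networks look in the newest picture that a camera, given by its name, has taken for a name from the list of things; names that differ only in an ending like _2 or _b are one class to them, and where a whole thing is asked for, a point or a joint stands for the part that bears it (a point fixed in the world has none). Each returns a list of dicts, best first, with "p" (0 to 1); they miss things now and then, are a little off and sometimes report something else, mostly with a low value. They report only what shows in the picture. A call takes as long as a camera call. They do not tell look-alikes from the thing itself.
- finder.boxes_of(camera, thing): "centre" ([column, row] as shares, 0 to 1, of the picture: columns of its width, rows of its height, amid what is visible of it).
The state is a dict: "t": time; "joint_positions": joint angles; "joint_velocities": joint speeds; "effort": joint torques, N m; "tcp_pos": TCP position; "tcp_rot": TCP orientation; "contact_force": force on the tool from outside, world axes, zero at the start; "ft_torque": the same for the moment, N m; "gripper_width": finger opening in m; "grip_force": force on a finger pad.
Only numpy, scipy, OpenCV 4.12 (cv2) and the standard library are available. Lean on these libraries where they do the work, as an engineer would, in place of code of your own. Each camera call takes 0.05 s, during which the arm holds its last target. There are 200 camera calls.

TASK

The two squat closed tins look alike, but one holds dense resin-rich wood and is heavier. Stand one on each pan of the brass balance, let go and let it tip; then move the tin whose pan drops into the middle of the square wooden tray, standing upright, and leave the other tin on its pan.

Things in the scene. Friction and masses are not known exactly. Their poses are not given: they have to be found in the camera images.
- tin_a_center (a point): One of two identical closed aluminium tins, upright cylinder 50 mm in diameter and 44 mm tall with a slightly brighter lid band, loose on the table; one holds dense wood (about 115 g in all), the other dry wood (about 58 g); which is which differs each time and cannot be seen. The point is the tin's centre, 22 mm above its underside; z is its axis.
- tin_b_center (a point): One of two identical closed aluminium tins, upright cylinder 50 mm in diameter and 44 mm tall with a slightly brighter lid band, loose on the table; one holds dense wood (about 115 g in all), the other dry wood (about 58 g); which is which differs each time and cannot be seen. The point is the tin's centre, 22 mm above its underside; z is its axis.
- pan_1 (a point): Centre of the top face of the flat brass pan (disc 90 mm wide, 4 mm thick, no rim) on the balance beam's end at the robot's left (+y). pan_2 is 220 mm away at the other end. Face 68 mm over the table with the beam level, as when empty. The beam swings freely 8 degrees either way: a dropped pan is 15 mm lower, the other 15 mm higher, both tilted with it. y runs along the beam, from pan_2 to pan_1.
- pan_2 (a point): The same for the equal pan at the robot's right (-y) end of the beam. The pivot is half-way between the pans, 90 mm over the table, held between two steel posts 100 mm tall on a base 110 x 100 mm; thin arms slope down from it to pass under the pans. y runs along the beam, from pan_2 to pan_1; z is the pan's normal.
- tray_in (a point): Centre of the inner floor of a low square tray of pale wood, fixed to the table, 124 mm outside and 116 mm inside, walls 4 mm thick and 13 mm high over the table; the inner floor is 4 mm above the table. Its x and y axes run along its sides.
Not all that is in view belongs to the job. Leave any pink look-alike of the part that bears tin_b_center alone.

How it is judged:
By the outcome, as a careful person would: the job done as asked, in the order asked, and still so for the second after the job is handed in, with the robot touching nothing.
It also fails if it takes over 72 s, if anything falls off the work surface, if the arm or the gripper's body presses on something with over 40 N, if the wrist force passes 120 N, or if a joint passes its speed limit or range.

## Working session

There is one attempt and no reset: what is moved stays moved. The work goes in short steps, Python scripts to look and compute and a tool call to move; the robot and the scene stay as the last step left them, time stands still between calls to the robot, and variables do not carry over. Pictures are saved under pics/ and viewed, at most 10 in all, crops included, and the job is handed in when it is done.

Besides the shell and the picture viewer there is one more tool, called after ">>>" by a JSON object that holds its "op" and its "data". move_arm: Moves the arm, as the interface text tells. Its arguments: {"type":"object","properties":{"moves":{"type":"array","items":{"type":"array","items":{"type":"number"}}}},"required":["moves"]}

```bash
mkdir -p pics
cat > h.py <<'E'
import numpy as np, cv2
from station import telemetry, imaging, ticket, finder
def save(n,f):
    im=imaging.capture(n); cv2.imwrite('pics/'+f,im[:,:,::-1]); return im
def ray(ci,px):
    x=(px[0]-ci['cx'])/ci['fx']; y=(px[1]-ci['cy'])/ci['fy']
    return x,y
def toz(n,px,z,ci=None):
    ci=ci or imaging.camera_info(n); x,y=ray(ci,px)
    if n=='wrist':
        r=np.hypot(x,y); d=np.array([x/r*np.sin(r),y/r*np.sin(r),np.cos(r)]) if r>1e-9 else np.array([0,0,1.])
    else: d=np.array([x,y,1.])
    R=np.array(ci['R']); t=np.array(ci['t']); c=-R.T@t; w=R.T@d
    return c+w*(z-c[2])/w[2]
E
python3 - <<'E'
from h import *
np.set_printoptions(precision=3,suppress=True)
Z={'tin_a_center':.022,'pan_1':.068,'tray_in':.004}
for n in ['top','scene']:
    im=save(n,n+'0.png')
    for k,z in Z.items():
        for b in finder.boxes_of(n,k)[:5]:
            c=b['centre']; px=(c[0]*640,c[1]*480)
            print(n,k,round(b['p'],2),np.round(px),toz(n,px,z))
s=telemetry.state(); print(s['t'],s['tcp_pos'],s['tcp_rot'],s['gripper_width'])
E
```

```text
top tin_a_center 0.66 [132. 259.] [0.519 0.31  0.022]
top pan_1 0.62 [317. 183.] [ 0.656 -0.039  0.068]
top tray_in 0.85 [301. 300.] [ 0.446 -0.01   0.004]
scene tin_a_center 0.9 [386. 153.] [0.512 0.301 0.022]
scene pan_1 0.83 [347. 297.] [ 0.648 -0.09   0.068]
scene pan_1 0.31 [286. 234.] [ 0.464 -0.039  0.068]
scene tray_in 0.83 [287. 234.] [ 0.438 -0.007  0.004]
0.4 [0.146 0.608 0.214] [ 0.118  0.993 -0.    -0.   ] 0.09200068619900555
```

View pics/top0.png

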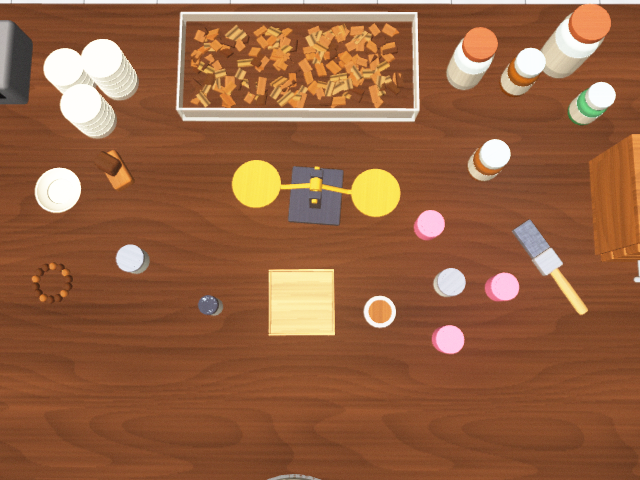

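View pics/scene0.png

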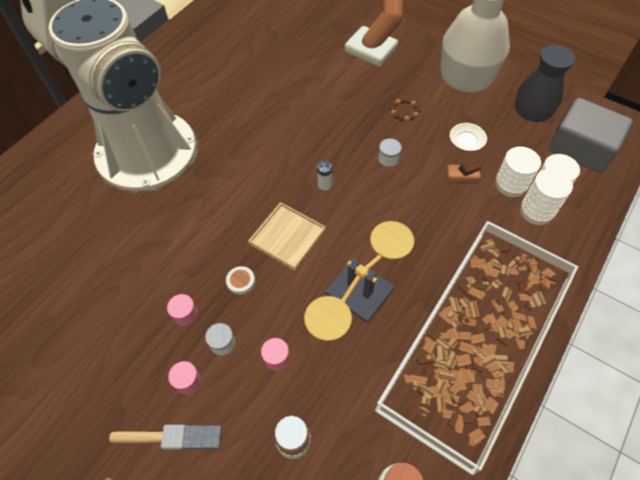

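Top view: the candidates for tins are the grey ones at (132,259) and (450,283). The pink ones at (430,225), (502,287) and (448,340) are look-alikes, and the dark shaker at (209,305) is too slim. The grey cylinders fit the description, so I'll confirm in a crop and measure.

Run:
```python
from h import *
np.set_printoptions(precision=3,suppress=True)
im=cv2.imread('pics/top0.png')
a=cv2.resize(im[210:310,80:230],None,fx=2.6,fy=2.6,interpolation=3);b=cv2.resize(im[200:360,380:540],None,fx=2.6,fy=2.6,interpolation=3)
H=max(a.shape[0],b.shape[0]);c=np.zeros((H,a.shape[1]+b.shape[1],3),np.uint8);c[:a.shape[0],:a.shape[1]]=a;c[:b.shape[0],a.shape[1]:]=b
cv2.imwrite('pics/crop1.png',c[:, :800])
hsv=cv2.cvtColor(im,cv2.COLOR_BGR2HSV)
def comps(m,z,nm,box,amin=100):
    m=m.astype(np.uint8);k=np.zeros_like(m);k[box[1]:box[3],box[0]:box[2]]=1
    n,l,s,ce=cv2.connectedComponentsWithStats(m*k)
    for i in range(1,n):
        if s[i,4]>amin:
            q=np.argwhere(l==i)[:,::-1].astype(np.float32); cc,r=cv2.minEnclosingCircle(cv2.convexHull(q.astype(np.int32)))
            print(nm,s[i],np.round(ce[i],1),np.round(cc,1),round(r,1),toz('top',ce[i],z),toz('top',cc,z))
h,s,v=hsv[...,0].astype(int),hsv[...,1],hsv[...,2]
comps((s<60)&(v>110),.044,'grey',(100,220,560,330))
comps((h>150)&(s>60)&(s<140)&(v>225),.044,'pink',(380,200,560,370))
comps((h>20)&(h<35)&(s>180)&(v>150),.068,'pan',(225,150,410,225),500)
comps((h>12)&(h<32)&(s<150)&(v>150),.013,'tray',(260,260,345,345),500)
```

```text
grey [289 220  50   4 126] [319.5 221. ] [313.5 221.5] 24.5 [ 0.59  -0.044  0.044] [ 0.589 -0.033  0.044]
grey [418 220  26  16 338] [430.5 226.6] [430.4 223.5] 12.9 [ 0.581 -0.25   0.044] [ 0.586 -0.25   0.044]
grey [ 512  220   48   55 1233] [537.  247.5] [535.9 247.9] 29.3 [ 0.543 -0.445  0.044] [ 0.542 -0.443  0.044]
grey [116 244  33  30 722] [131.4 258.9] [132.2 258.7] 16.6 [0.516 0.304 0.044] [0.517 0.302 0.044]
grey [434 268  32  29 716] [449.3 282.3] [449.3 282.8] 15.8 [ 0.477 -0.282  0.044] [ 0.476 -0.282  0.044]
grey [492 274  26  26 529] [504.7 286.3] [504.6 286.1] 13.3 [ 0.47  -0.383  0.044] [ 0.471 -0.383  0.044]
grey [198 295  25  20 324] [208.9 305.3] [210. 305.] 12.2 [0.432 0.157 0.044] [0.432 0.155 0.044]
grey [364 296  32  32 381] [379.1 311.7] [379.4 311.4] 16.1 [ 0.423 -0.153  0.044] [ 0.423 -0.154  0.044]
pink [414 216  22  23 111] [420.3 231.3] [426.4 226.5] 12.8 [ 0.572 -0.231  0.044] [ 0.581 -0.243  0.044]
pink [485 272  34  29 184] [496.1 288.9] [501.7 287. ] 16.8 [ 0.466 -0.367  0.044] [ 0.469 -0.378  0.044]
tray [ 268  269   67   67 4430] [300.9 302.1] [301.  302.5] 46.3 [ 0.441 -0.01   0.013] [ 0.44  -0.01   0.013]
```

View pics/crop1.png

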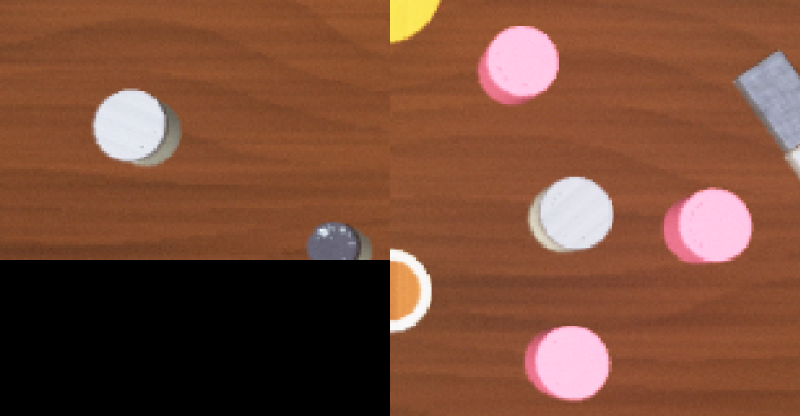

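The crop confirms plain grey tins at top-view pixels (130,258) and (452,282). The three neighbours of the right one are pink, so leave them. Next I'll measure the pans in both views.

Run:
```python
from h import *
np.set_printoptions(precision=3,suppress=True)
for n,px in [('tinL',(130,258.1)),('tinR',(451.9,281.9)),('pk1',(431.2,223.8)),('pk2',(505,286.5)),('pk3',(449.2,339.6))]: print(n,toz('top',px,.044))
print(toz('scene',(390.5,146),.044),toz('scene',(220,333),.044))
for n,cs in [('top',[(256,184),(376,193)]),('scene',[(392,240),(328,318)])]:
    im=cv2.imread(f'pics/{n}0.png'); hsv=cv2.cvtColor(im,cv2.COLOR_BGR2HSV)
    for c in cs:
        m=np.zeros((482,642),np.uint8)
        cv2.floodFill(g:=cv2.GaussianBlur(im,(3,3),0),m,c,(255,0,0),(14,)*3,(14,)*3,4|(255<<8)|cv2.FLOODFILL_FIXED_RANGE|cv2.FLOODFILL_MASK_ONLY)
        k=cv2.morphologyEx(m[1:-1,1:-1],cv2.MORPH_OPEN,np.ones((9,9)))
        e=cv2.fitEllipse(max(cv2.findContours(k,0,1)[0],key=cv2.contourArea)); print(n,np.round(e[0],1),np.round(e[1],1),toz(n,e[0],.068))
print(telemetry.state()['t'])
```

```text
tinL [0.518 0.307 0.044]
tinR [ 0.478 -0.287  0.044]
pk1 [ 0.586 -0.252  0.044]
pk2 [ 0.47  -0.384  0.044]
pk3 [ 0.373 -0.279  0.044]
[0.519 0.309 0.044] [ 0.478 -0.28   0.044]
top [256.  183.4] [44.  45.3] [0.655 0.073 0.068]
top [375.3 192.2] [44.7 46. ] [ 0.64  -0.146  0.068]
scene [391.9 239.4] [33.5 39.7] [0.656 0.072 0.068]
scene [327.6 317.8] [40.6 43.5] [ 0.64  -0.147  0.068]
0.4
```

>>> {"op": "move_arm", "data": {"moves": [[0, 0, 0, 0, 0, 0.15, 0], [0, 0, 0, 0, 0, 0.15, 0], [0, 0, 0, 0, 0, 0.15, 0], [0, 0, 0, 0, 0, 0.15, 0], [0, 0, 0, 0, 0, 0.15, 0], [0, 0, 0, 0, 0, 0.15, 0], [0, 0, 0, 0, 0, 0.15, 0], [0, 0, 0, 0, 0, 0.15, 0], [0, 0, 0, 0, 0, 0.15, 0], [0, 0, 0, 0, 0, 0.15, 0]]}}

```text
t: 1.23
tcp_pos: [0.146, 0.6077, 0.2146]
tcp_rot: [0.652, 0.758, 0.0, -0.0]
contact_force: [0.2, 0.2, -0.9]
gripper_width: 0.0919
grip_force: 0.0
```

>>> {"op": "move_arm", "data": {"moves": [[0, 0, 0, 0, 0, 0.145, 0], [0, 0, 0, 0, 0, 0.145, 0], [-0.65, 0.9, 0, 0, 0, 0, 0], [-0.65, 0.9, 0, 0, 0, 0, 0], [-0.65, 0.9, 0, 0, 0, 0, 0], [-0.65, 0.9, 0, 0, 0, 0, 0], [-0.65, 0.9, 0, 0, 0, 0, 0], [-0.65, 0.9, 0, 0, 0, 0, 0], [-0.65, 0.9, 0, 0, 0, 0, 0], [-0.65, 0.9, 0, 0, 0, 0, 0]]}}

```text
t: 2.07
tcp_pos: [0.3515, 0.4357, 0.2148]
tcp_rot: [0.732, 0.682, 0.0, -0.0]
contact_force: [0.3, 0.3, 0.1]
gripper_width: 0.0919
grip_force: 0.0
```

```bash
cat >> h.py <<'E'
from scipy.spatial.transform import Rotation as Ro
def to(target,s=None):
    s=s or telemetry.state(); R=Ro.from_quat(s['tcp_rot']); M=R.as_matrix()
    np.set_printoptions(precision=3,suppress=True)
    print('t',round(s['t'],2),'pos',np.array(s['tcp_pos']),'heading',np.degrees(np.arctan2(M[1,1],M[0,1])),'zax',M[:,2],'w',round(s['gripper_width'],4),'F',np.array(s['contact_force']),'total scaled',M.T@(np.array(target)-s['tcp_pos'])/.03)
E
python3 -c "
from h import *
to([.518,.308,.12])
for b in finder.boxes_of('top','pan_1')[:1]: pass
"
```

```text
t 2.07 pos [0.352 0.436 0.215] heading -4.054923207786733 zax [ 0.  0. -1.] w 0.0919 F [0.349 0.31  0.132] total scaled [-3.853  5.836  3.158]
```

>>> {"op": "move_arm", "data": {"moves": [[-0.55, 0.83, 0.45, 0, 0, 0, 0], [-0.55, 0.83, 0.45, 0, 0, 0, 0], [-0.55, 0.83, 0.45, 0, 0, 0, 0], [-0.55, 0.83, 0.45, 0, 0, 0, 0], [-0.55, 0.83, 0.45, 0, 0, 0, 0], [-0.55, 0.83, 0.45, 0, 0, 0, 0], [-0.55, 0.83, 0.45, 0, 0, 0, 0], [0, 0, 0, 0, 0, 0, 0]]}}

```text
t: 2.78
tcp_pos: [0.5184, 0.306, 0.1176]
tcp_rot: [0.733, 0.681, -0.001, 0.0]
contact_force: [-1.3, -0.1, -0.3]
gripper_width: 0.092
grip_force: 0.0
```

```bash
python3 -c "
from h import *
to([.518,.308,.02])
ci=imaging.camera_info('wrist'); save('wrist','w1.png')
for b in finder.boxes_of('wrist','tin_a_center')[:3]:
    c=b['centre'];px=(c[0]*640,c[1]*480);print(b['p'],px,toz('wrist',px,.04,ci),toz('wrist',px,.022,ci))
"
```

```text
t 2.78 pos [0.518 0.306 0.118] heading -4.2067550056804155 zax [-0.001 -0.002 -1.   ] w 0.092 F [-1.266 -0.086 -0.314] total scaled [ 0.073 -0.015  3.255]
0.85 (319.68, 246.91199999999998) [0.517 0.308 0.04 ] [0.517 0.303 0.022]
```

View pics/w1.png

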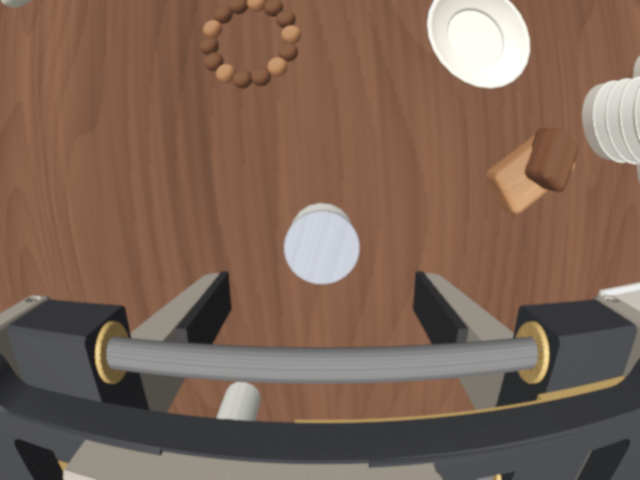

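The lid at (322,247) is centred between the fingers, about 2 mm off. Descend and grip.

>>> {"op": "move_arm", "data": {"moves": [[0.02, 0, 0.87, 0, 0, 0, 0], [0.02, 0, 0.87, 0, 0, 0, 0], [0, 0, 0.87, 0, 0, 0, 0], [0, 0, 0.87, 0, 0, 0, 0], [0, 0, 0, 0, 0, 0, 0.7], [0, 0, 0, 0, 0, 0, 0.7], [0, 0, 0, 0, 0, 0, 0.7], [0, 0, 0, 0, 0, 0, 0.7], [0, 0, 0, 0, 0, 0, 0.7], [0, 0, 0, 0, 0, 0, 0.7]]}}

```text
t: 3.72
tcp_pos: [0.5169, 0.311, 0.0171]
tcp_rot: [0.732, 0.682, 0.001, 0.0]
contact_force: [-0.1, 1.1, 0.0]
gripper_width: 0.0542
grip_force: 0.0
```

>>> {"op": "move_arm", "data": {"moves": [[0, 0, 0, 0, 0, 0, 0.7], [0, 0, 0, 0, 0, 0, 0.7], [0, 0, 0, 0, 0, 0, 0.7], [0, 0, 0, 0, 0, 0, 0.7]]}}

```text
t: 4.05
tcp_pos: [0.5168, 0.3108, 0.0168]
tcp_rot: [0.732, 0.682, 0.001, 0.0]
contact_force: [-0.5, 0.7, 8.5]
gripper_width: 0.0481
grip_force: 30.0
```

```bash
python3 -c "
from h import *
to([.655,.073,.14]);print(telemetry.state()['grip_force'])
"
```

```text
t 4.05 pos [0.517 0.311 0.017] heading -4.062648814223198 zax [ 0.001  0.001 -1.   ] w 0.0481 F [-0.474  0.682  8.472] total scaled [-7.578  5.161 -4.109]
30.002000676468015
```

>>> {"op": "move_arm", "data": {"moves": [[0, 0, -0.5, 0, 0, 0, 0.7], [0, 0, -0.9, 0, 0, 0, 0.7], [0, 0, -0.9, 0, 0, 0, 0.7], [-0.69, 0.47, -0.9, 0, 0, 0, 0.7], [-0.69, 0.47, -0.9, 0, 0, 0, 0.7], [-0.69, 0.47, 0, 0, 0, 0, 0.7], [-0.69, 0.47, 0, 0, 0, 0, 0.7], [-0.69, 0.47, 0, 0, 0, 0, 0.7], [-0.69, 0.47, 0, 0, 0, 0, 0.7], [-0.69, 0.47, 0, 0, 0, 0, 0.7]]}}

```text
t: 4.88
tcp_pos: [0.6048, 0.1577, 0.139]
tcp_rot: [0.732, 0.682, 0.0, 0.0]
contact_force: [-0.0, 0.3, -0.8]
gripper_width: 0.0489
grip_force: 30.0
```

>>> {"op": "move_arm", "data": {"moves": [[-0.69, 0.47, 0, 0, 0, 0, 0.7], [-0.69, 0.47, 0, 0, 0, 0, 0.7], [-0.69, 0.47, 0, 0, 0, 0, 0.7], [-0.3, 0.2, 0, 0, 0, 0, 0.7], [0, 0, 0, 0, 0, 0, 0.7], [0, 0, 0, 0, 0, 0, 0.7]]}}

```text
t: 5.38
tcp_pos: [0.6471, 0.0847, 0.1385]
tcp_rot: [0.732, 0.681, -0.0, -0.0]
contact_force: [-0.3, -0.2, -1.0]
gripper_width: 0.0487
grip_force: 30.0
```

```bash
python3 -c "
from h import *
to([.655,.073,.087]);print(telemetry.state()['grip_force'])
"
```

```text
t 5.38 pos [0.647 0.085 0.139] heading -4.132145065160677 zax [-0.001  0.    -1.   ] w 0.0487 F [-0.35  -0.156 -0.973] total scaled [-0.369  0.291  1.717]
29.99906798126176
```

>>> {"op": "move_arm", "data": {"moves": [[-0.18, 0.15, 0, 0, 0, 0, 0.7], [-0.18, 0.15, 0, 0, 0, 0, 0.7], [0, 0, 0.5, 0, 0, 0, 0.7], [0, 0, 0.5, 0, 0, 0, 0.7], [0, 0, 0.4, 0, 0, 0, 0.7], [0, 0, 0.3, 0, 0, 0, 0.7], [0, 0, 0.2, 0, 0, 0, 0.7], [0, 0, 0.2, 0, 0, 0, 0.7], [0, 0, 0, 0, 0, 0, 0.7], [0, 0, 0, 0, 0, 0, 0.7]]}}

```text
t: 6.22
tcp_pos: [0.6558, 0.0733, 0.0757]
tcp_rot: [0.732, 0.682, -0.0, -0.0]
contact_force: [0.3, -0.8, -0.5]
gripper_width: 0.0487
grip_force: 30.0
```

```bash
python3 -c "
from h import *
to([.655,.073,.075]);save('scene','s1.png')
"
```

```text
t 6.22 pos [0.656 0.073 0.076] heading -4.051809025624776 zax [-0.  0. -1.] w 0.0487 F [ 0.286 -0.823 -0.537] total scaled [-0.012 -0.025  0.022]
```

View pics/s1.png

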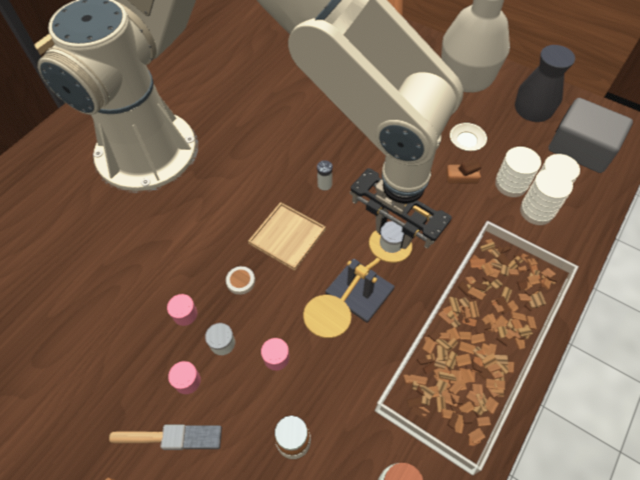

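The tin is centred over pan_1 at about (391,240), with the pan partly pressed down. Release.

>>> {"op": "move_arm", "data": {"moves": [[0, 0, 0.1, 0, 0, 0, 0.7], [0, 0, 0, 0, 0, 0, 0.45], [0, 0, 0, 0, 0, 0, 0.4], [0, 0, 0, 0, 0, 0, 0.2], [0, 0, 0, 0, 0, 0, 0], [0, 0, 0, 0, 0, 0, 0], [0, 0, 0, 0, 0, 0, 0], [0, 0, 0, 0, 0, 0, 0], [0, 0, 0, 0, 0, 0, 0], [0, 0, 0, 0, 0, 0, 0]]}}

```text
t: 7.1
tcp_pos: [0.6558, 0.0732, 0.0727]
tcp_rot: [0.732, 0.682, 0.0, -0.0]
contact_force: [0.5, -0.3, -0.2]
gripper_width: 0.0917
grip_force: 0.0
```

>>> {"op": "move_arm", "data": {"moves": [[0, 0, -0.6, 0, 0, 0, 0], [0, 0, -0.9, 0, 0, 0, 0], [0, 0, -0.9, 0, 0, 0, 0], [0, 0, -0.9, 0, 0, 0, 0], [0, 0, -0.9, 0, 0, 0, 0], [0, -0.5, -0.5, 0, 0, 0.15, 0], [0, -0.5, 0, 0, 0, 0.15, 0], [0, -0.5, 0, 0, 0, 0.15, 0], [0, 0, 0, 0, 0, 0.15, 0], [0, 0, 0, 0, 0, 0.15, 0]]}}

```text
t: 7.93
tcp_pos: [0.611, 0.0818, 0.2141]
tcp_rot: [0.899, 0.437, 0.0, 0.0]
contact_force: [0.8, 0.2, -0.1]
gripper_width: 0.0919
grip_force: 0.0
```

```bash
python3 -c "
from h import *
to([.478,-.283,.12]);save('scene','s2.png')
im=cv2.imread('pics/s2.png');cv2.imwrite('pics/s2c.png',cv2.resize(im[180:380,250:490],None,fx=3,fy=3))
"
```

```text
t 7.93 pos [0.611 0.082 0.214] heading -38.12181291779019 zax [ 0.  0. -1.] w 0.0919 F [ 0.767  0.165 -0.088] total scaled [-12.304   4.018   3.135]
```

View pics/s2c.png

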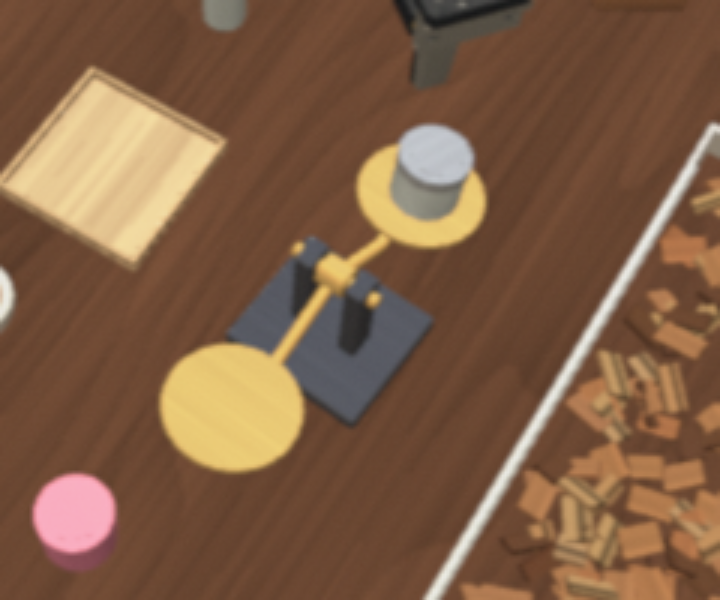

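The tin stands centred on the dropped pan_1 (crop about (432,165)). Now the second tin; the current heading of −38° threads between the pink ones.

>>> {"op": "move_arm", "data": {"moves": [[-0.95, 0.31, 0, 0, 0, 0, 0], [-0.95, 0.31, 0, 0, 0, 0, 0], [-0.95, 0.31, 0, 0, 0, 0, 0], [-0.95, 0.31, 0, 0, 0, 0, 0], [-0.95, 0.31, 0, 0, 0, 0, 0], [-0.95, 0.31, 0, 0, 0, 0, 0], [-0.95, 0.31, 0, 0, 0, 0, 0], [-0.95, 0.31, 0.5, 0, 0, 0, 0], [-0.95, 0.31, 0.5, 0, 0, 0, 0], [-0.95, 0.31, 0.5, 0, 0, 0, 0]]}}

```text
t: 8.82
tcp_pos: [0.5101, -0.202, 0.1686]
tcp_rot: [0.897, 0.441, 0.0, 0.0]
contact_force: [0.9, 0.5, -0.3]
gripper_width: 0.0919
grip_force: 0.0
```

>>> {"op": "move_arm", "data": {"moves": [[-0.93, 0.31, 0.5, 0, 0, 0, 0], [-0.93, 0.31, 0.5, 0, 0, 0, 0], [-0.93, 0.31, 0.5, 0, 0, 0, 0], [0, 0, 0, 0, 0, 0, 0], [0, 0, 0, 0, 0, 0, 0]]}}

```text
t: 9.23
tcp_pos: [0.4803, -0.2846, 0.1229]
tcp_rot: [0.898, 0.44, -0.0, -0.001]
contact_force: [0.4, -0.1, 0.3]
gripper_width: 0.0924
grip_force: 0.0
```

```bash
python3 -c "
from h import *
to([.478,-.284,.0165])
ci=imaging.camera_info('wrist'); save('wrist','w2.png')
for b in finder.boxes_of('wrist','tin_a_center')[:5]:
    c=b['centre'];px=(c[0]*640,c[1]*480);print(b['p'],px,toz('wrist',px,.04,ci),toz('wrist',px,.022,ci))
"
```

```text
t 9.23 pos [ 0.48  -0.285  0.123] heading -37.84042489989542 zax [-0.002  0.001 -1.   ] w 0.0924 F [ 0.374 -0.128  0.289] total scaled [-0.03  -0.066  3.546]
```

View pics/w2.png

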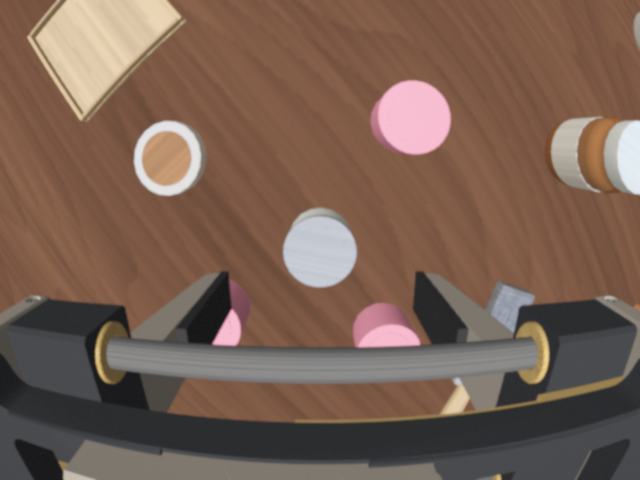

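The grey tin's lid at (320,251) is centred; the pinks at (410,117), (385,325) and (225,320) are clear of the fingers' descent. Grip.

>>> {"op": "move_arm", "data": {"moves": [[0, -0.02, 0.88, 0, 0, 0, 0], [0, -0.02, 0.88, 0, 0, 0, 0], [0, -0.02, 0.88, 0, 0, 0, 0], [0, 0, 0.88, 0, 0, 0, 0], [0, 0, 0, 0, 0, 0, 0.5], [0, 0, 0, 0, 0, 0, 0.7], [0, 0, 0, 0, 0, 0, 0.7], [0, 0, 0, 0, 0, 0, 0.7], [0, 0, 0, 0, 0, 0, 0.7], [0, 0, 0, 0, 0, 0, 0.7]]}}

```text
t: 10.17
tcp_pos: [0.4807, -0.2831, 0.0195]
tcp_rot: [0.898, 0.44, 0.001, 0.001]
contact_force: [-0.6, -0.7, -0.4]
gripper_width: 0.054
grip_force: 0.0
```

>>> {"op": "move_arm", "data": {"moves": [[0, 0, 0, 0, 0, 0, 0.7], [0, 0, 0, 0, 0, 0, 0.7], [0, 0, 0, 0, 0, 0, 0.7], [0, 0, 0, 0, 0, 0, 0.7]]}}

```text
t: 10.5
tcp_pos: [0.4804, -0.283, 0.0192]
tcp_rot: [0.898, 0.44, 0.0, 0.001]
contact_force: [-1.1, 1.8, 8.1]
gripper_width: 0.0499
grip_force: 30.0
```

>>> {"op": "move_arm", "data": {"moves": [[0, 0, -0.5, 0, 0, 0, 0.7], [0, 0, -0.9, 0, 0, 0, 0.7], [0, 0, -0.9, 0, 0, 0, 0.7], [0, 0, -0.9, 0, 0, 0, 0.7], [0, 0, -0.9, 0, 0, 0, 0.7], [0, 0, -0.6, 0, 0, -0.15, 0.7], [0, 0, 0, 0, 0, -0.15, 0.7], [0, 0, 0, 0, 0, -0.15, 0.7], [0, 0, 0, 0, 0, -0.15, 0.7], [0, 0, 0, 0, 0, -0.15, 0.7]]}}

```text
t: 11.33
tcp_pos: [0.4797, -0.2827, 0.1595]
tcp_rot: [0.73, 0.684, 0.0, 0.0]
contact_force: [0.1, -0.2, -1.3]
gripper_width: 0.0496
grip_force: 30.0
```

```bash
python3 -c "
from h import *
to([.640,-.146,.16])
"
```

```text
t 11.33 pos [ 0.48  -0.283  0.159] heading -3.7331586246373356 zax [ 0. -0. -1.] w 0.0496 F [ 0.128 -0.238 -1.304] total scaled [ 4.895  5.037 -0.016]
```

>>> {"op": "move_arm", "data": {"moves": [[0.6, 0.6, 0, 0, 0, 0, 0.7], [0.75, 0.75, 0, 0, 0, 0, 0.7], [0.75, 0.75, 0, 0, 0, 0, 0.7], [0.75, 0.75, 0, 0, 0, 0, 0.7], [0.75, 0.75, 0, 0, 0, 0, 0.7], [0.7, 0.75, 0, 0, 0, 0, 0.7], [0.4, 0.45, 0, 0, 0, 0, 0.7], [0.2, 0.24, 0, 0, 0, 0, 0.7], [0, 0, 0, 0, 0, 0, 0.7], [0, 0, 0, 0, 0, 0, 0.7]]}}

```text
t: 12.17
tcp_pos: [0.6403, -0.147, 0.1588]
tcp_rot: [0.732, 0.682, -0.0, -0.0]
contact_force: [0.3, -0.2, -1.7]
gripper_width: 0.05
grip_force: 30.0
```

```bash
python3 -c "
from h import *
to([.640,-.146,.0875])
"
```

```text
t 12.17 pos [ 0.64  -0.147  0.159] heading -4.030418838151323 zax [-0.001 -0.    -1.   ] w 0.05 F [ 0.263 -0.216 -1.74 ] total scaled [ 0.035 -0.011  2.377]
```

>>> {"op": "move_arm", "data": {"moves": [[0, 0, 0.5, 0, 0, 0, 0.7], [0, 0, 0.5, 0, 0, 0, 0.7], [0, 0, 0.4, 0, 0, 0, 0.7], [0, 0, 0.3, 0, 0, 0, 0.7], [0, 0, 0.2, 0, 0, 0, 0.7], [0, 0, 0.15, 0, 0, 0, 0.7], [0, 0, 0.15, 0, 0, 0, 0.7], [0, 0, 0.1, 0, 0, 0, 0.7], [0, 0, 0.08, 0, 0, 0, 0.7], [0, 0, 0, 0, 0, 0, 0.7]]}}

```text
t: 13.0
tcp_pos: [0.6411, -0.1468, 0.0875]
tcp_rot: [0.732, 0.682, -0.0, 0.0]
contact_force: [-0.0, -1.1, 0.0]
gripper_width: 0.0498
grip_force: 30.0
```

```bash
python3 -c "
from h import *
to([.640,-.146,.0875]);save('scene','s3.png')
im=cv2.imread('pics/s3.png');cv2.imwrite('pics/s3c.png',cv2.resize(im[180:380,250:490],None,fx=3,fy=3))
"
```

```text
t 13.0 pos [ 0.641 -0.147  0.087] heading -4.055656008003714 zax [-0. -0. -1.] w 0.0498 F [-0.028 -1.133  0.023] total scaled [ 0.024 -0.038 -0.001]
```

View pics/s3c.png

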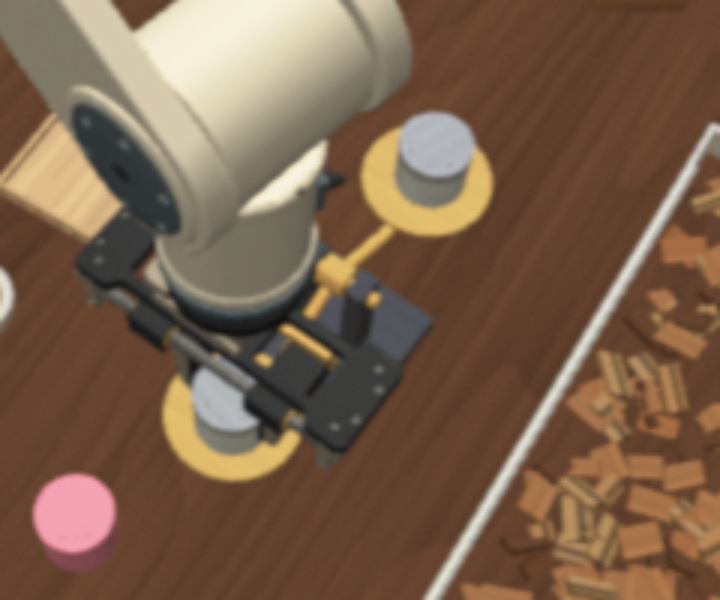

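The beam is level with both tins on their pans. Release and back off.

>>> {"op": "move_arm", "data": {"moves": [[0, 0, 0, 0, 0, 0, 0.45], [0, 0, 0, 0, 0, 0, 0.4], [0, 0, 0, 0, 0, 0, 0], [0, 0, 0, 0, 0, 0, 0], [0, 0, 0, 0, 0, 0, 0], [0, 0, 0, 0, 0, 0, 0], [0, 0, -0.2, 0, 0, 0, 0], [0, 0, -0.5, 0, 0, 0, 0], [0, 0, -0.9, 0, 0, 0, 0], [0, 0, -0.9, 0, 0, 0, 0]]}}

```text
t: 13.88
tcp_pos: [0.6403, -0.1467, 0.1631]
tcp_rot: [0.732, 0.682, -0.001, -0.001]
contact_force: [0.4, -0.2, 0.0]
gripper_width: 0.0916
grip_force: 0.0
```

>>> {"op": "move_arm", "data": {"moves": [[0, 0, -0.9, 0, 0, 0, 0], [0, 0, -0.9, 0, 0, 0, 0], [0, -0.8, -0.5, 0, 0, 0, 0], [0, -0.8, 0, 0, 0, 0, 0], [0, -0.8, 0, 0, 0, 0, 0], [0, -0.8, 0, 0, 0, 0, 0], [0, -0.8, 0, 0, 0, 0, 0], [0, -0.8, 0, 0, 0, 0, 0], [0, 0, 0, 0, 0, 0, 0], [0, 0, 0, 0, 0, 0, 0]]}}

```text
t: 14.72
tcp_pos: [0.497, -0.1366, 0.2325]
tcp_rot: [0.732, 0.681, 0.0, 0.001]
contact_force: [0.6, -0.1, -0.4]
gripper_width: 0.0918
grip_force: 0.0
```

```bash
python3 -c "
from h import *
to([.640,-.146,.0875]);save('scene','s4.png')
im=cv2.imread('pics/s4.png');cv2.imwrite('pics/s4c.png',cv2.resize(im[180:380,250:490],None,fx=3,fy=3))
for b in finder.boxes_of('scene','tin_a_center')[:6]: print(b['p'],np.array(b['centre'])*[640,480])
"
```

```text
t 14.72 pos [ 0.497 -0.137  0.233] heading -4.081019566572619 zax [ 0.001 -0.    -1.   ] w 0.0918 F [ 0.645 -0.058 -0.437] total scaled [0.029 4.772 4.84 ]
0.66 [390.912 230.016]
0.28 [353.472 283.584]
```

View pics/s4c.png

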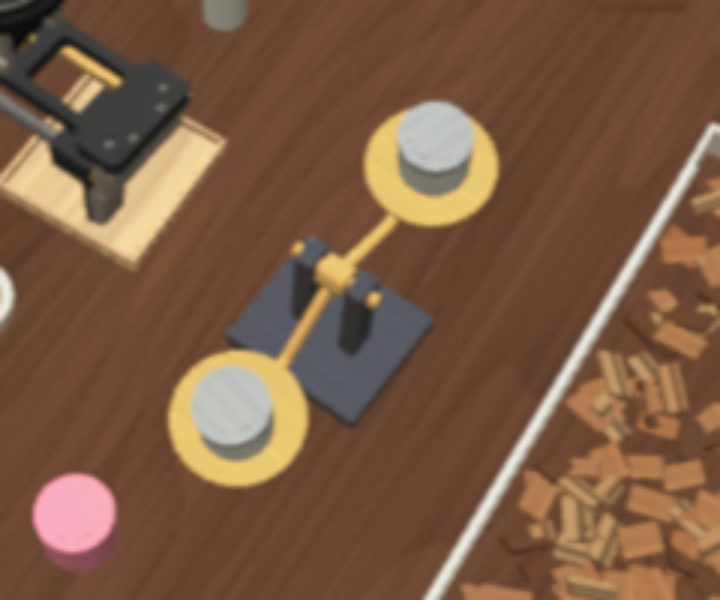

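Compared with the earlier crops, pan_1's disc moved up from level (427,180) to (431,166), so it is raised, and pan_2 has dropped to (238,418). The second tin, on pan_2, is the heavy one. I'll check its position against the tilt geometry.

```bash
python3 -c "
from h import *
piv=np.array([.6475,-.0365]);u=np.array([.068,.998])
for h in (0,.017,.022,.044):
    a=np.radians(8);y=-.110*np.cos(a)+.022*np.sin(a)-h*np.sin(a);z=.09-.11*np.sin(a)-.022*np.cos(a)+h*np.cos(a);print(h,piv+y*u,z)
    if h==.044: zl=z
print('lid seen',toz('scene',(250+232/3,180+403/3),zl))
print('pan seen',toz('scene',(250+238/3,180+418/3),.0529))
print('lid1 seen, light',toz('scene',(250+435/3,180+137/3),.083+.0436))
to([.640,-.1446,.14])
"
```

```text
0 [ 0.640301   -0.14215594] 0.05290506138207825
0.017 [ 0.64014011 -0.14451715] 0.06973961855068495
0.022 [ 0.64009279 -0.14521163] 0.0746909588943928
0.044 [ 0.63988459 -0.14826731] 0.09647685640670733
lid seen [ 0.64199649 -0.15163554  0.09647686]
pan seen [ 0.64094693 -0.14302076  0.0529    ]
lid1 seen, light [0.65715874 0.06940045 0.1266    ]
t 14.82 pos [ 0.498 -0.137  0.232] heading -4.064837152422978 zax [ 0.002 -0.    -1.   ] w 0.092 F [0.285 0.382 0.114] total scaled [0.076 4.721 3.086]
```

>>> {"op": "move_arm", "data": {"moves": [[0, 0.8, 0.3, 0, 0.089, 0, 0], [0, 0.8, 0.3, 0, 0.089, 0, 0], [0, 0.8, 0.3, 0, 0, 0, 0], [0, 0.8, 0.3, 0, 0, 0, 0], [0, 0.8, 0.3, 0, 0, 0, 0], [0, 0.7, 0.3, 0, 0, 0, 0], [0, 0, 0, 0, 0, 0, 0], [0, 0, 0, 0, 0, 0, 0]]}}

```text
t: 15.48
tcp_pos: [0.6393, -0.1408, 0.1767]
tcp_rot: [0.73, 0.68, 0.051, -0.048]
contact_force: [-0.0, 0.4, 1.1]
gripper_width: 0.092
grip_force: 0.0
```

```bash
python3 -c "
from h import *
to([.641,-.147,.072])
"
```

```text
t 15.48 pos [ 0.639 -0.141  0.177] heading -4.013451649566399 zax [ 0.008  0.139 -0.99 ] w 0.092 F [-0.037  0.375  1.099] total scaled [-0.689  0.077  3.426]
```

>>> {"op": "move_arm", "data": {"moves": [[-0.35, 0.08, 0, 0, 0, 0, 0], [-0.34, 0, 0, 0, 0, 0, 0], [0, 0, 0, 0, 0, 0, 0], [0, 0, 0.7, 0, 0, 0, 0], [0, 0, 0.7, 0, 0, 0, 0], [0, 0, 0.7, 0, 0, 0, 0], [0, 0, 0.6, 0, 0, 0, 0], [0, 0, 0.5, 0, 0, 0, 0], [0, 0, 0.2, 0, 0, 0, 0], [0, 0, 0, 0, 0, 0, 0]]}}

```text
t: 16.32
tcp_pos: [0.6392, -0.1474, 0.0732]
tcp_rot: [0.73, 0.68, 0.051, -0.049]
contact_force: [0.4, 0.0, -0.0]
gripper_width: 0.0919
grip_force: 0.0
```

>>> {"op": "move_arm", "data": {"moves": [[0, 0, 0, 0, 0, 0, 0.4], [0, 0, 0, 0, 0, 0, 0.4], [0, 0, 0, 0, 0, 0, 0.45], [0, 0, 0, 0, 0, 0, 0.45], [0, 0, 0, 0, 0, 0, 0.5], [0, 0, 0, 0, 0, 0, 0.6], [0, 0, 0, 0, 0, 0, 0.7], [0, 0, 0, 0, 0, 0, 0.7], [0, 0, 0, 0, 0, 0, 0.7], [0, 0, 0, 0, 0, 0, 0.7]]}}

```text
t: 17.15
tcp_pos: [0.6406, -0.1475, 0.0745]
tcp_rot: [0.73, 0.68, 0.051, -0.047]
contact_force: [-0.1, 0.0, 3.6]
gripper_width: 0.0497
grip_force: 30.0
```

>>> {"op": "move_arm", "data": {"moves": [[0, 0, -0.1, 0, 0, 0, 0.7], [0, 0, -0.12, 0, 0, 0, 0.7], [0, 0, -0.12, 0, 0, 0, 0.7], [0, 0, -0.12, 0, 0, 0, 0.7], [0, 0, -0.12, 0, 0, 0, 0.7], [0, 0, -0.12, 0, 0, 0, 0.7], [0, 0, -0.12, 0, 0, 0, 0.7], [0, 0, -0.12, 0, 0, 0, 0.7], [0, 0, -0.12, 0, 0, 0, 0.7], [0, 0, -0.2, 0, 0, 0, 0.7]]}}

```text
t: 17.98
tcp_pos: [0.6397, -0.1526, 0.1116]
tcp_rot: [0.73, 0.68, 0.051, -0.048]
contact_force: [-0.0, 0.6, -1.1]
gripper_width: 0.0495
grip_force: 30.0
```

>>> {"op": "move_arm", "data": {"moves": [[0, 0, -0.5, 0, 0, 0, 0.7], [0, 0, -0.8, 0, 0, 0, 0.7], [0, 0, -0.8, 0, -0.089, 0, 0.7], [0, 0, -0.5, 0, -0.089, 0, 0.7], [0, 0, 0, 0, 0, 0, 0.7], [0, 0, 0, 0, 0, 0, 0.7]]}}

```text
t: 18.48
tcp_pos: [0.6398, -0.1615, 0.1898]
tcp_rot: [0.731, 0.682, 0.001, 0.0]
contact_force: [-0.4, -0.4, -1.7]
gripper_width: 0.0497
grip_force: 30.0
```

```bash
python3 -c "
from h import *
to([.441,-.010,.12])
save('top','t5.png')
im=cv2.imread('pics/t5.png'); m=cv2.inRange(cv2.cvtColor(im,cv2.COLOR_BGR2HSV),(12,0,150),(32,150,255)); k=np.zeros_like(m);k[255:350,255:350]=1
n,l,st,ce=cv2.connectedComponentsWithStats(m*k); i=1+st[1:,4].argmax()
r=cv2.minAreaRect(np.argwhere(l==i)[:,::-1].astype(np.float32));print(r,toz('top',r[0],.013),toz('scene',(286.5,235.5),.006))
"
```

```text
t 18.48 pos [ 0.64  -0.161  0.19 ] heading -3.947793118049455 zax [ 0.002  0.001 -1.   ] w 0.0497 F [-0.41  -0.405 -1.74 ] total scaled [ 4.577 -6.964  2.322]
((308.4999694824219, 302.0), (93.99998474121094, 80.99998474121094), 90.0) [ 0.441 -0.024  0.013] [ 0.441 -0.013  0.006]
```

>>> {"op": "move_arm", "data": {"moves": [[0.4, -0.6, 0, 0, 0, 0, 0.7], [0.55, -0.85, 0, 0, 0, 0, 0.7], [0.55, -0.85, 0, 0, 0, 0, 0.7], [0.55, -0.85, 0, 0, 0, 0, 0.7], [0.55, -0.85, 0, 0, 0, 0, 0.7], [0.55, -0.85, 0, 0, 0, 0, 0.7], [0.55, -0.85, 0.5, 0, 0, 0, 0.7], [0.5, -0.76, 0.6, 0, 0, 0, 0.7], [0.34, -0.5, 0.6, 0, 0, 0, 0.7], [0, 0, 0.6, 0, 0, 0, 0.7]]}}

```text
t: 19.37
tcp_pos: [0.436, -0.0105, 0.1179]
tcp_rot: [0.732, 0.682, -0.001, -0.003]
contact_force: [-0.3, -0.6, -0.8]
gripper_width: 0.0495
grip_force: 30.0
```

>>> {"op": "move_arm", "data": {"moves": [[0, 0, 0.6, 0, 0, 0, 0.7], [0, 0, 0.6, 0, 0, 0, 0.7], [0, 0, 0.6, 0, 0, 0, 0.7], [0, 0, 0, 0, 0, 0, 0.7], [0, 0, 0, 0, 0, 0, 0.7]]}}

```text
t: 19.78
tcp_pos: [0.439, -0.012, 0.0646]
tcp_rot: [0.732, 0.681, -0.001, -0.002]
contact_force: [0.8, -0.9, -0.9]
gripper_width: 0.0492
grip_force: 30.0
```

```bash
python3 -c "
from h import *
to([.441,-.011,.025])
"
```

```text
t 19.78 pos [ 0.439 -0.012  0.065] heading -4.121155766320671 zax [-0.004  0.001 -1.   ] w 0.0492 F [ 0.757 -0.86  -0.915] total scaled [0.039 0.07  1.32 ]
```

>>> {"op": "move_arm", "data": {"moves": [[0.04, 0.07, 0.4, 0, 0, 0, 0.7], [0, 0, 0.4, 0, 0, 0, 0.7], [0, 0, 0.25, 0, 0, 0, 0.7], [0, 0, 0.15, 0, 0, 0, 0.7], [0, 0, 0.08, 0, 0, 0, 0.7], [0, 0, 0, 0, 0, 0, 0.7], [0, 0, 0, 0, 0, 0, 0.7]]}}

```text
t: 20.37
tcp_pos: [0.4431, -0.0108, 0.0279]
tcp_rot: [0.732, 0.682, 0.0, 0.0]
contact_force: [0.4, -0.2, -0.7]
gripper_width: 0.0494
grip_force: 30.0
```

>>> {"op": "move_arm", "data": {"moves": [[0, 0, 0.05, 0, 0, 0, 0.7], [0, 0, 0.05, 0, 0, 0, 0.7], [0, 0, 0, 0, 0, 0, 0.7]]}}

```text
t: 20.62
tcp_pos: [0.4434, -0.0108, 0.0258]
tcp_rot: [0.732, 0.682, 0.0, 0.0]
contact_force: [-5.4, -0.0, 18.4]
gripper_width: 0.0496
grip_force: 30.0
```

>>> {"op": "move_arm", "data": {"moves": [[0, 0, -0.04, 0, 0, 0, 0.7], [0, 0, 0, 0, 0, 0, 0.45], [0, 0, 0, 0, 0, 0, 0.4], [0, 0, 0, 0, 0, 0, 0.2], [0, 0, 0, 0, 0, 0, 0], [0, 0, 0, 0, 0, 0, 0], [0, 0, 0, 0, 0, 0, 0], [0, 0, 0, 0, 0, 0, 0], [0, 0, 0, 0, 0, 0, 0], [0, 0, -0.4, 0, 0, 0, 0]]}}

```text
t: 21.45
tcp_pos: [0.4416, -0.0107, 0.0365]
tcp_rot: [0.732, 0.682, -0.001, -0.001]
contact_force: [-0.3, 0.8, -0.8]
gripper_width: 0.0923
grip_force: 0.0
```

>>> {"op": "move_arm", "data": {"moves": [[0, 0, -0.9, 0, 0, 0, 0], [0, 0, -0.9, 0, 0, 0, 0], [0, 0, -0.9, 0, 0, 0, 0], [0, 0, -0.9, 0, 0, 0, 0], [0.8, 0, -0.9, 0, 0, 0, 0], [0.9, 0, 0, 0, 0, 0, 0], [0.9, 0, 0, 0, 0, 0, 0], [0.9, 0, 0, 0, 0, 0, 0], [0.9, 0, 0, 0, 0, 0, 0], [0.9, 0, 0, 0, 0, 0, 0]]}}

```text
t: 22.28
tcp_pos: [0.4539, 0.1491, 0.1729]
tcp_rot: [0.732, 0.682, 0.0, 0.0]
contact_force: [-0.2, 0.3, 0.6]
gripper_width: 0.0916
grip_force: 0.0
```

```bash
python3 -c "
from h import *
to([.441,-.011,.025])
save('scene','s6.png');save('top','t6.png')
a=cv2.imread('pics/s6.png')[180:380,210:450];b=cv2.imread('pics/t6.png')[150:350,220:400]
cv2.imwrite('pics/f.png',cv2.resize(np.hstack([a,b]),None,fx=1.9,fy=1.9,interpolation=3))
"
```

```text
t 22.28 pos [0.454 0.149 0.173] heading -4.064707371976189 zax [ 0.  0. -1.] w 0.0916 F [-0.173  0.302  0.561] total scaled [-5.355 -0.053  4.929]
```

View pics/f.png

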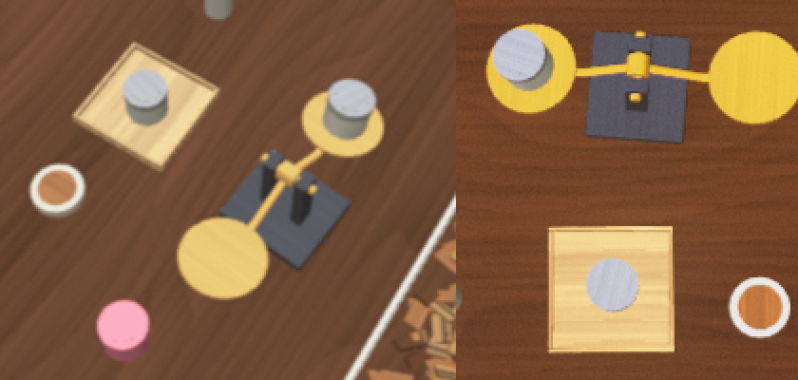

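The tin stands upright in the tray, about 5 mm or less off centre: lid at (612,284), tray centre at (610,289). The light tin is on pan_1 at (518,55), and the gripper is clear of everything.

```bash
python3 -c "
from h import *
print(ticket.job_done())"
```

```text
the job is handed in; nothing more can be done
None
```

The job is done and handed in: pan_2 dropped, so its tin now stands upright in the tray within about 5 mm of the middle, and the lighter tin stays on pan_1.

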